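# Make the table slicer safe: clear it, close the blade, pin it

### The job

The hinged-blade slicer on the hob cover has been left standing open. Take the lime out from under its blade and put it in the white bowl, bring the blade fully down into its guide, and push the red-headed safety pin fully home, through the guide and the hole in the blade, so that the blade is locked. Leave everything else where it stands.

Things in the scene. Friction and masses are not known exactly. Their poses are not given: they have to be found in the camera images.
- slicer: fixed slicer on the bamboo hob cover (cover top z = 0.0455): dark board 18 mm thick, x = -85 to 55, y = -150 to 150 mm; origin on its underside below the blade's pivot line, z up. The blade runs along +y at x = 0 from a pivot bracket at (0, -120, 38) mm (two steel cheeks, 34 mm long, up to z = 66) to a guide at y = 65 to 95 mm, up to z = 58. Board top z = 18
- sleeve_mouth (a point): on the slicer, centre of the outer mouth of the guide's pin sleeve, at (-70, 80, 38) mm of the slicer. The sleeve is the guide's -x block, x = -70 to -4 mm, bore 12 mm along the slicer's x
- pin_hole (a point): on the slicer, centre of the far end of the guide's other block (x = 4 to 14 mm, hole 13 mm in line with the sleeve), at (14, 80, 38) mm. Between the blocks is the 8 mm slot for the blade
- blade (a joint): angle of the blade about its pivot: 0 is fully down in the guide, on its stop; grows as it is raised, to 1.9 rad. Stiff hinge: stays where left, 2 to 4 N at the handle moves it. Blade 34 mm high, 5 mm thick; a 14 mm hole 200 mm from the pivot lines up with the guide's bores only at 0; black handle, 24 mm thick, 228 to 298 mm from the pivot
- handle_top (a point): on the upper side of the blade's black handle, 263 mm from the pivot, 14 mm off the pivot line; y axis along the blade away from the pivot, z axis out of the blade's back, away from the cutting edge
- pin: loose steel safety pin lying in the sleeve along the slicer's x: shaft 10 mm thick, 90 mm long, chamfered tip; origin on its axis where the red head (domed, 28 mm across, 14 mm thick) begins, x axis towards the tip. It starts pulled back, tip just short of the slot; fully home its head meets the sleeve's mouth and its tip stands 6 mm out of the far block
- pin_tip (a point): tip of the pin, on its axis
- pin_head (a point): middle of the domed outer face of the pin's red head, x axis towards the tip
- lime: green lime, 55 x 44 x 44 mm, long along its x, lying on the slicer's board under the raised blade; origin at the middle of its underside as it starts
- bowl: round white bowl, 120 mm across the rim, 48 mm high, loose on the hob cover; origin at the centre of its underside
- honey_jar: honey jar with a green lid, 70 mm across, 101 mm high, bystander; origin at the centre of its underside
- mustard_jar: mustard jar with a pale lid, 64 mm across, 109 mm high, bystander; origin at the centre of its underside
- timer: red and white kitchen timer, 66 mm across, 57 mm high, bystander; origin at the centre of its underside
- spice_a: spice jar with a red cap, 45 mm across, 106 mm high, bystander; origin at the centre of its underside
- spice_b: second spice jar with a red cap, 45 mm across, 106 mm high, bystander; origin at the centre of its underside
- matchbox: matchbox 37 x 56 x 15 mm lying flat, bystander; origin at the centre of its underside
- lime_center (a point): centre of the lime, 22 mm above the board at the start

How it is judged:
On the way, in this order (a step that is already met when the one before it is completed fails the run):
1. the lime is in the bowl (horizontal distance between lime_center and bowl below 0.045 m and z of lime_center in the frame of bowl below 0.055 m), for 0.2 s.
2. the blade is fully down (value of joint blade below 0.03 rad), for 0.2 s.
3. the pin is pushed home (x of pin_tip in the frame of slicer above 0.0165 m), for 0.2 s.
At the end, for the whole second after the job is handed in: the lime lies at rest in the bowl, which stands upright on the hob cover; the blade is down (joint under 0.03 rad); the pin is through sleeve, blade and far block, its head within 3.5 mm of the sleeve's mouth, and at rest (all of step 1 and angle between bowl's own z axis and vertical below 0.15 rad and height (world z) of bowl below 0.06 m and linear speed of each of lime, pin below 0.02 m/s and value of joint blade below 0.03 rad and x of pin_tip in the frame of slicer above 0.0165 m and distance between pin_tip and pin_hole below 0.011 m and angle between the x axis of pin and the x axis of slicer, either way round below 0.1 rad); the robot touches nothing.
It fails at once if a bystander (honey jar, mustard jar, timer, spice jar, matchbox) is shifted by more than 30 mm (distance of any of honey_jar, mustard_jar, timer, spice_a, spice_b, matchbox from where it was at the start of the episode above 0.03 m).
It also fails if it takes over 70 s, if anything falls off the work surface, if the arm or the gripper's body presses on something with over 40 N, if the wrist force passes 120 N, or if a joint passes its speed limit or range.

### The arm

A 6-joint arm with a two-finger parallel gripper is mounted at the origin on a cart in front of the work surface, level with it; the furniture and walls round the work are solid. World frame = base frame: x ahead of the robot, y to its left, z up, the work surface at z = 0. Lengths are in m, angles in rad, forces in N, time in s.
With the tool pointing down it reaches from about 0.225 to 0.875 m from the base axis. Payload 3.4 kg.
Tool frame: the origin (TCP) lies at the very end of the fingers, on their centre line; the grasp point (between the pads) lies 19 mm behind it; z points along the fingers, y is the line along which they close (so a half turn about z gives the same grasp; the last joint's range is limited). The gripper opens to 85 mm and grips with 20 to 120 N. Pads are 22 mm wide; open, the fingers measure 114 mm over their backs; the gripper's body (76 mm by 85 mm) begins 54 mm behind the grasp point. The pads swing forward as they close: fully open they stand 13 mm farther back than shut.
Start: joints at [1.002, 0.276, 1.505, -0, 1.361, -0.121], TCP at [0.249, 0.518, 0.231] pointing down, gripper open.
Joint ranges: [-2.89, 2.89], [-0.75, 2.08], [0.22, 2.7], [-1.18, 4.32], [0.11, 2.71], [-2.7, 2.7]. Speed limits (rad/s): [2.57, 2.57, 3.14, 3.14, 3.14, 3.14].

### API

Orientations are given as a unit quaternion [w, x, y, z].
In Python, from rig import get_state, optics, sign_off gives the robot as it stands.
- The arm moves only by the tool send_rows, never from a script. Its argument "increments" is a list of rows, each an object with "gripper": the gripper's target within -1 to 1 (shut at 1, half-way at 0, fully open at -1); "linear": the shift along the world's x, y, z in m, a list of three; "delta_rot": the turn, a rotation vector about the world's x, y, z in rad, a list of three. In form: [{"gripper": gripper, "linear": [dx, dy, dz], "delta_rot": [rx, ry, rz]}, ...]. A call has 1 to 8 rows; each row is the pose to reach, as a shift and turn from the pose commanded when the call began; what a row does not reach only later rows make up. A row lasts 1/10 s, in which the tool goes at most 50 mm and 8.59 degrees, less where a joint would pass 70% of its speed; a pose out of reach is approached as far as the arm can. A call with a gripper value outside its range is refused whole. The fingers move at their own pace and stop on an object; "newtons" is the grip in N (left out, the last holds). Time passes only in rows, so rows that repeat a pose let the fingers close. It gives the time, the measured TCP pose, the force, the opening and the grip force at its end, in the units of the state.
- get_state(): the state, without advancing time (a new reading comes with each control period).
- optics.get_image(name): name is "scene" or "top"; returns a dict with "pixels" (420x560x3 uint8, blue, green, red), "K" (3x3 intrinsics, pixels), "rvec" (rotation vector, rad) and "tvec" (3), from world to camera coordinates, as OpenCV has them. Camera axes: x right, y down, z forward; pixel columns grow to the right and rows downward; lengths in m; the calibration is good to about 2 mm. A picture is of the moment at which its call begins. There is no depth.
- sign_off(): hands the job in; it is judged then, once.
The state is a dict: "clock": time; "qpos": joint angles; "qd": joint speeds; "effort": joint torques, N m; "position": TCP position; "ee_rot": TCP orientation; "contact_force": force on the tool from outside, world axes, zero at the start; "moment": the same for the moment, N m; "width": finger opening in m; "gripper_force": force on a finger pad.
Only numpy, scipy, OpenCV 4.12 (cv2) and the standard library are available. Lean on these libraries where they do the work, as an engineer would, in place of code of your own. Each camera call takes 0.05 s, during which the arm holds its last target. There are 200 camera calls.

## Working session

There is one attempt and no reset: what is moved stays moved. The work goes in short steps, Python scripts to look and compute and a tool call to move; the robot and the scene stay as the last step left them, time stands still between calls to the robot, and variables do not carry over. Pictures are saved under pics/ and viewed, at most 12 in all, crops included, and the job is handed in when it is done.

Besides the shell and the picture viewer there is one more tool, called after "Emit:" by a JSON object that holds its "op" and its "data". send_rows: Moves the arm, as the interface text tells. Its arguments: {"type":"object","properties":{"increments":{"type":"array"},"newtons":{"type":"number"}},"required":["increments"]}

```bash
mkdir -p pics; cat > h.py <<'E'
import numpy as np, cv2
from rig import get_state, optics, sign_off
def cam(n):
    d=optics.get_image(n); d['pixels']=np.ascontiguousarray(d['pixels']); d['K']=np.array(d['K'],float)
    d['R']=cv2.Rodrigues(np.array(d['rvec'],float))[0]; d['t']=np.array(d['tvec'],float).ravel(); d['c']=-d['R'].T@d['t']; return d
def ray(d,u,v):
    r=d['R'].T@np.linalg.solve(d['K'],[u,v,1.]); return r/np.linalg.norm(r)
def onz(d,u,v,z):
    r=ray(d,u,v); return d['c']+r*(z-d['c'][2])/r[2]
def proj(d,p):
    q=d['K']@(d['R']@np.asarray(p,float)+d['t']); return q[:2]/q[2]
def tri(d1,p1,d2,p2):
    a,b=ray(d1,*p1),ray(d2,*p2); s=np.linalg.lstsq(np.c_[a,-b],d2['c']-d1['c'],rcond=None)[0]
    A,B=d1['c']+a*s[0],d2['c']+b*s[1]; return (A+B)/2,np.linalg.norm(A-B)
def blobs(d,lo,hi,amin=30):
    m=cv2.inRange(cv2.cvtColor(d['pixels'],cv2.COLOR_BGR2HSV),lo,hi)
    n,_,s,c=cv2.connectedComponentsWithStats(m); return [(c[i].round(1),s[i]) for i in range(1,n) if s[i][4]>=amin]
E
python3 - <<'E'
from h import *
for n in('scene','top'):
    d=cam(n); cv2.imwrite(f'pics/{n}0.png',d['pixels']); print(n,d['c'],d['R'][2])
print(get_state())
E
```

```text
scene [-0.24937871 -0.2386566   0.92401384] [ 0.67382438  0.30961974 -0.67089218]
top [0.43860658 0.178088   1.31120647] [ 0.10559323 -0.02557053 -0.99408059]
{'clock': 0.1, 'qpos': array([ 1.00205278e+00,  2.76535068e-01,  1.50597876e+00, -1.13397813e-05,
        1.36067292e+00, -1.20925376e-01]), 'qd': array([-0.00015396, -0.00170828, -0.00249441, -0.00044674,  0.00023741,
        0.00039815]), 'effort': array([ 1.31026849e-03, -4.17698622e+01, -2.46404868e+01, -8.01010697e-05,
        5.77641214e-03, -6.54965490e-06]), 'position': array([0.24870254, 0.51793703, 0.23053537]), 'ee_rot': array([-2.64216372e-04,  2.22041587e-01,  9.75036870e-01, -7.51999463e-04]), 'contact_force': array([ 0.13782373,  0.17894887, -0.61983516]), 'moment': array([ 0.02979829, -0.01253096, -0.01812826]), 'gripper_force': 0.0, 'width': 0.08545526665192928}
```

View pics/scene0.png

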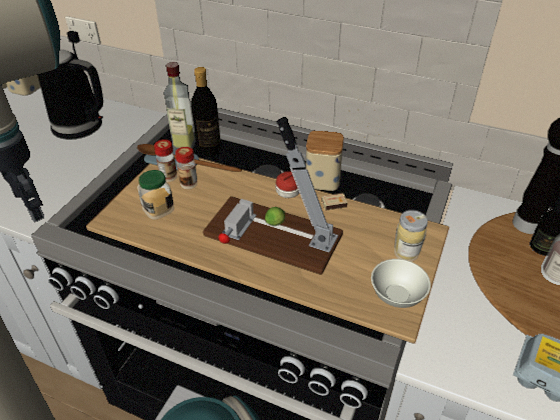

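View pics/top0.png

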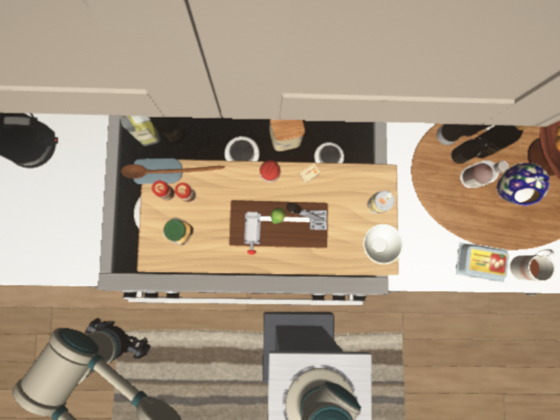

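The pictures show the slicer with its guide on the left (top view, about (252,227)), the red pin head towards the robot at (251,252), the lime at (278,216) and the pivot at (318,219). The bowl is at (382,244). The blade stands up towards the handle, at (293,209).

```bash
cat > m.py <<'E'
from h import *
T=cam('top');S=cam('scene')
out={}
for n,d in(('top',T),('scene',S)):
    hsv=cv2.cvtColor(d['pixels'],cv2.COLOR_BGR2HSV)
    print(n,'green',[(c,s[4],s[:4]) for c,s in blobs(d,(30,120,60),(50,255,255))])
    print(n,'red',[(c,s[4],s[:4]) for c,s in blobs(d,(172,150,80),(180,255,255),12)+blobs(d,(0,190,100),(5,255,255),12)])
# board in top
d=T;u0,v0,u1,v1=215,190,340,260
crop=d['pixels'][v0:v1,u0:u1]
m=(crop.max(2)<95).astype(np.uint8)*255
n,l,s,c=cv2.connectedComponentsWithStats(m);i=1+np.argmax(s[1:,4]);
cn=max(cv2.findContours((l==i).astype(np.uint8),cv2.RETR_EXTERNAL,cv2.CHAIN_APPROX_NONE)[0],key=cv2.contourArea)
pts=np.array([onz(d,p[0][0]+u0,p[0][1]+v0,0.0635)[:2] for p in cn])
h=cv2.convexHull((pts*1000).astype(np.float32));r=cv2.minAreaRect(h);print('board',r,cv2.boxPoints(r))
# bowl
for z in(.0935,):
    hsv=cv2.cvtColor(d['pixels'],cv2.COLOR_BGR2HSV)
    m=cv2.inRange(hsv,(0,0,110),(180,60,255))[215:272,352:410]
    m=cv2.morphologyEx(m,cv2.MORPH_OPEN,np.ones((3,3)))
    cn=max(cv2.findContours(m,cv2.RETR_EXTERNAL,cv2.CHAIN_APPROX_NONE)[0],key=cv2.contourArea)
    c,rad=cv2.minEnclosingCircle(cn);print('bowl px',c,rad,cv2.boundingRect(cn),onz(d,c[0]+352,c[1]+215,z),'R',rad*(1.311-z)/d['K'][0,0])
print(onz(T,278,216,.0855),onz(S,275,216,.0855))
b=cv2.resize(T['pixels'][185:265,215:415],None,fx=4,fy=4,interpolation=cv2.INTER_CUBIC)
s_=cv2.resize(S['pixels'][110:280,190:350],None,fx=3.0,fy=3.0,interpolation=cv2.INTER_CUBIC)[:510]
cv2.imwrite('pics/crop1.png',b[:,:800]);cv2.imwrite('pics/crop2.png',s_)
E
python3 m.py
```

```text
top green [(array([277., 216.]), np.int32(137), array([271, 210,  13,  14], dtype=int32))]
top red []
scene green [(array([274.2, 215.7]), np.int32(275), array([265, 207,  20,  18], dtype=int32))]
scene red [(array([161.2, 148.2]), np.int32(137), array([154, 140,  17,  16], dtype=int32)), (array([183.1, 155.6]), np.int32(141), array([176, 147,  16,  16], dtype=int32)), (array([290.3, 184.4]), np.int32(51), array([283, 176,  13,  14], dtype=int32)), (array([223.1, 237.8]), np.int32(76), array([218, 233,  11,  10], dtype=int32))]
board ((594.7282104492188, 90.89192199707031), (30.916521072387695, 49.186431884765625), 1.1506837606430054) [[578.7792  115.16975]
 [579.76697  65.99323]
 [610.67725  66.6141 ]
 [609.68945 115.79061]]
bowl px (42.423912048339844, 28.0) 31.566890716552734 (11, 0, 47, 57) [ 0.49174715 -0.20876145  0.0935    ] R 0.09365625857045293
[0.56675452 0.14027389 0.0855    ] [0.56766964 0.13921268 0.0855    ]
```

View pics/crop1.png

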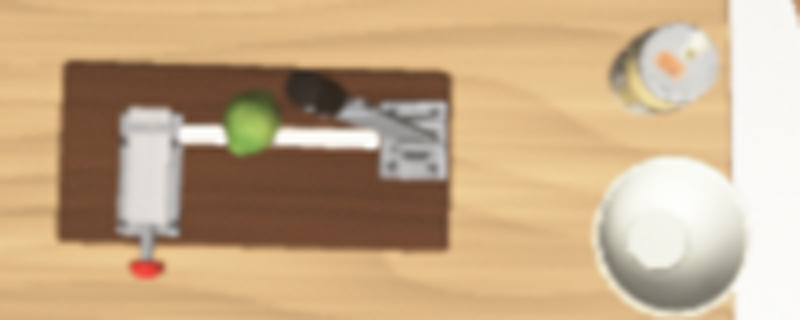

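View pics/crop2.png

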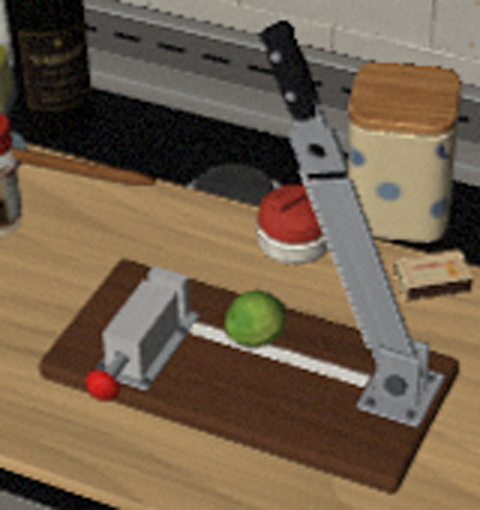

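The crops give the board corners, top crop: (65,62), (450,72), (448,250), (58,240); the bowl rim centre at (673,235); the pin head at (147,268). In the scene crop the handle end is at (272,28), the blade hole at (317,150) and the pin head at (102,385).

```bash
cat > m2.py <<'E'
from h import *
T=cam('top');S=cam('scene')
ct=lambda u,v:((u+.5)/4-.5+215,(v+.5)/4-.5+185)
cs=lambda u,v:((u+.5)/3-.5+190,(v+.5)/3-.5+110)
# corner order: slicer (55,150),(55,-150),(-85,-150),(-85,150)
W=np.array([onz(T,*ct(*p),.0635)[:2] for p in[(65,62),(450,72),(448,250),(58,240)]])
V=np.array([onz(S,*cs(*p),.0635)[:2] for p in[(125,260),(457,365),(392,490),(42,368)]])
M=np.array([(55,150),(55,-150),(-85,-150),(-85,150)])/1e3
for X in(W,V,(W+V)/2):
    a=X-X.mean(0);m=M-M.mean(0);th=np.arctan2((m[:,0]*a[:,1]-m[:,1]*a[:,0]).sum(),(m*a).sum())
    R=np.array([[np.cos(th),-np.sin(th)],[np.sin(th),np.cos(th)]]);o=X.mean(0)-R@M.mean(0)
    print('yaw',np.degrees(th),'o',o,'res',(X-(M@R.T+o)).round(4).tolist())
f=lambda x,y,z:np.r_[R@[x,y]+o,z+.0455]
print('mouth',f(-.07,.08,.038),'rail y0',f(0,0,.018),'pivot',f(0,-.12,.038))
print('bowl',onz(T,*ct(673,235),.0935))
print('lime tri',tri(T,(277,216),S,(274.2,215.7)))
print('pinhead tri',tri(T,ct(147,268),S,cs(102,385)))
# blade plane: ray intersection with plane slicer x=0 (tip, hole)
n=np.r_[R@[1,0],0];P0=f(0,-.12,.038)
for nm,p in(('handle end',cs(272,28)),('hole',cs(317,150))):
    r=ray(S,*p);q=S['c']+r*((P0-S['c'])@n/(r@n));w=q-P0
    al=w[:2]@(R@[0,1]);print(nm,q,'len',np.linalg.norm(w),'ang',np.arctan2(w[2],al))
for z in (.0455,):print('matchbox',onz(T,310,172,.06))
E
python3 m2.py
```

```text
yaw -0.3961115401362633 o [0.56107244 0.13733126] res [[-0.0021, -0.0022], [-0.0016, 0.002], [0.0017, 0.002], [0.0019, -0.0018]]
yaw -1.3163540697763645 o [0.55306044 0.13199275] res [[-0.0001, -0.0023], [-0.0013, 0.005], [0.0002, 0.0032], [0.0012, -0.006]]
yaw -0.8542076730653008 o [0.55706693 0.13466253] res [[-0.0011, -0.0023], [-0.0014, 0.0035], [0.0009, 0.0026], [0.0016, -0.0039]]
mouth [0.48826737 0.21569721 0.0835    ] rail y0 [0.55706693 0.13466253 0.0635    ] pivot [0.55527795 0.01467586 0.0835    ]
bowl [ 0.49000111 -0.17398927  0.0935    ]
lime tri (array([0.56724936, 0.142293  , 0.08548605]), np.float64(0.002254370317392373))
pinhead tri (array([0.45914855, 0.21723418, 0.08191996]), np.float64(0.0013009633204293263))
handle end [0.55683882 0.11936284 0.36090315] len 0.2965034664634676 ang 1.2099021921920952
hole [0.55634328 0.0861277  0.27227393] len 0.20184671785874142 ang 1.2089197111839995
matchbox [0.70891514 0.04223362 0.06      ]
```

Emit:
{"op": "send_rows", "data": {"increments": [{"gripper": -0.6, "linear": [0.02, -0.04, 0.0], "delta_rot": [0, 0, 0.06]}, {"gripper": -0.6, "linear": [0.04, -0.085, 0.0], "delta_rot": [0, 0, 0.12]}, {"gripper": -0.6, "linear": [0.06, -0.13, 0.0], "delta_rot": [0, 0, 0.18]}, {"gripper": -0.6, "linear": [0.08, -0.175, 0.0], "delta_rot": [0, 0, 0.24]}, {"gripper": -0.6, "linear": [0.1, -0.22, 0.0], "delta_rot": [0, 0, 0.3]}, {"gripper": -0.6, "linear": [0.12, -0.265, 0.0], "delta_rot": [0, 0, 0.36]}, {"gripper": -0.6, "linear": [0.14, -0.31, 0.0], "delta_rot": [0, 0, 0.41]}, {"gripper": -0.6, "linear": [0.16, -0.35, 0.0], "delta_rot": [0, 0, 0.446]}], "newtons": 25}}

```text
clock: 1.1
position: [0.4093, 0.1662, 0.2316]
ee_rot: [0.0, 0.0, 1.0, 0.0]
contact_force: [-0.1, 0.0, -0.0]
width: 0.0681
gripper_force: 0.0
```

Emit:
{"op": "send_rows", "data": {"increments": [{"gripper": -0.6, "linear": [0.015, -0.005, -0.003], "delta_rot": [0, -0.1, 0]}, {"gripper": -0.6, "linear": [0.03, -0.01, -0.006], "delta_rot": [0, -0.2, 0]}, {"gripper": -0.6, "linear": [0.045, -0.015, -0.015], "delta_rot": [0, -0.3, 0]}, {"gripper": -0.6, "linear": [0.06, -0.02, -0.025], "delta_rot": [0, -0.4, 0]}, {"gripper": -0.6, "linear": [0.08, -0.0247, -0.04], "delta_rot": [0, -0.5, 0]}, {"gripper": -0.6, "linear": [0.1, -0.0247, -0.06], "delta_rot": [0, -0.61, 0]}, {"gripper": -0.6, "linear": [0.115, -0.0247, -0.085], "delta_rot": [0, -0.61, 0]}, {"gripper": -0.6, "linear": [0.115, -0.0247, -0.085], "delta_rot": [0, -0.61, 0]}]}}

```text
clock: 1.9
position: [0.5223, 0.1429, 0.1427]
ee_rot: [0.297, 0.0, 0.955, -0.001]
contact_force: [-0.5, -0.6, 0.4]
width: 0.0682
gripper_force: 0.0
```

```bash
python3 - <<'E'
from h import *
S=cam('scene');T=cam('top')
a=cv2.resize(S['pixels'][110:280,180:350],None,fx=2.4,fy=2.4,interpolation=cv2.INTER_CUBIC)
b=cv2.resize(T['pixels'][185:265,215:335],None,fx=3,fy=3,interpolation=cv2.INTER_CUBIC)
o=np.zeros((408,780,3),np.uint8);o[:408,:408]=a[:408,:408];o[:240,410:770]=b;cv2.imwrite('pics/c3.png',o)
E
```

```text
(no output)
```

View pics/c3.png

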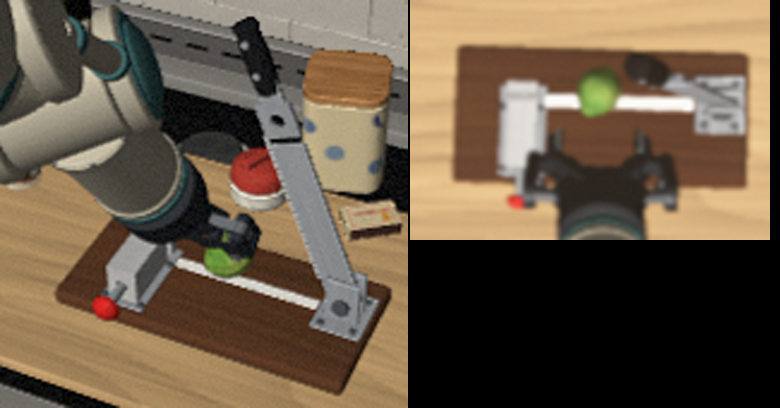

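The picture shows the lime in line with the open fingers (top crop: lime at x ≈ 598, fingers at 557 and 640). The left knuckle passes close to the guide, so I narrow the opening a little and shift to -y.

Emit:
{"op": "send_rows", "data": {"increments": [{"gripper": -0.46, "linear": [0.0, -0.0045, 0.0], "delta_rot": [0, 0, 0]}, {"gripper": -0.46, "linear": [0.01, -0.0045, -0.014], "delta_rot": [0, 0, 0]}, {"gripper": -0.46, "linear": [0.021, -0.0045, -0.03], "delta_rot": [0, 0, 0]}, {"gripper": -0.46, "linear": [0.031, -0.0045, -0.044], "delta_rot": [0, 0, 0]}, {"gripper": -0.46, "linear": [0.041, -0.0045, -0.058], "delta_rot": [0, 0, 0]}, {"gripper": -0.46, "linear": [0.048, -0.0045, -0.068], "delta_rot": [0, 0, 0]}, {"gripper": -0.46, "linear": [0.052, -0.0045, -0.074], "delta_rot": [0, 0, 0]}, {"gripper": -0.46, "linear": [0.052, -0.0045, -0.074], "delta_rot": [0, 0, 0]}]}}

```text
clock: 2.8
position: [0.5773, 0.1388, 0.0734]
ee_rot: [0.301, 0.001, 0.954, -0.0]
contact_force: [0.2, -1.1, 0.6]
width: 0.0622
gripper_force: 0.0
```

Emit:
{"op": "send_rows", "data": {"increments": [{"gripper": 0.3, "linear": [0, 0, 0], "delta_rot": [0, 0, 0]}, {"gripper": 0.3, "linear": [0, 0, 0], "delta_rot": [0, 0, 0]}, {"gripper": 0.3, "linear": [0, 0, 0], "delta_rot": [0, 0, 0]}, {"gripper": 0.3, "linear": [0, 0, 0], "delta_rot": [0, 0, 0]}, {"gripper": 0.3, "linear": [0, 0, 0], "delta_rot": [0, 0, 0]}], "newtons": 30}}

```text
clock: 3.3
position: [0.5765, 0.1391, 0.074]
ee_rot: [0.302, 0.001, 0.953, 0.0]
contact_force: [-3.1, -1.2, 7.0]
width: 0.0411
gripper_force: 30.0
```

Emit:
{"op": "send_rows", "data": {"increments": [{"gripper": 0.3, "linear": [-0.005, 0, 0.012], "delta_rot": [0, 0, 0]}, {"gripper": 0.3, "linear": [-0.018, 0, 0.03], "delta_rot": [0, 0, 0]}, {"gripper": 0.3, "linear": [-0.035, 0, 0.05], "delta_rot": [0, 0, 0]}, {"gripper": 0.3, "linear": [-0.055, 0, 0.075], "delta_rot": [0, 0, 0]}, {"gripper": 0.3, "linear": [-0.085, 0, 0.1], "delta_rot": [0, 0, 0]}, {"gripper": 0.3, "linear": [-0.12, 0, 0.12], "delta_rot": [0, 0, 0]}, {"gripper": 0.3, "linear": [-0.15, -0.0, 0.13], "delta_rot": [0, 0.08, 0]}, {"gripper": 0.3, "linear": [-0.17, -0.0, 0.13], "delta_rot": [0, 0.16, 0]}]}}

```text
clock: 4.1
position: [0.4031, 0.1399, 0.204]
ee_rot: [0.223, -0.0, 0.975, 0.002]
contact_force: [1.6, -0.6, 0.1]
width: 0.0409
gripper_force: 30.6
```

Emit:
{"op": "send_rows", "data": {"increments": [{"gripper": 0.3, "linear": [0, -0.035, 0], "delta_rot": [0, 0.06, 0]}, {"gripper": 0.3, "linear": [0, -0.075, 0], "delta_rot": [0, 0.12, 0]}, {"gripper": 0.3, "linear": [0.0, -0.115, 0], "delta_rot": [0, 0.18, 0]}, {"gripper": 0.3, "linear": [0.0, -0.155, 0], "delta_rot": [0, 0.24, 0]}, {"gripper": 0.3, "linear": [0.02, -0.195, 0], "delta_rot": [0, 0.3, 0]}, {"gripper": 0.3, "linear": [0.04, -0.235, 0], "delta_rot": [0, 0.36, 0]}, {"gripper": 0.3, "linear": [0.06, -0.275, 0], "delta_rot": [0, 0.42, 0]}, {"gripper": 0.3, "linear": [0.08, -0.31, 0], "delta_rot": [0, 0.45, 0]}]}}

```text
clock: 4.9
position: [0.4874, -0.1729, 0.2025]
ee_rot: [-0.0, 0.001, 1.0, 0.0]
contact_force: [1.0, -0.2, -0.0]
width: 0.041
gripper_force: 30.6
```

```bash
python3 - <<'E'
from h import *
print(get_state()['position'])
S=cam('scene');T=cam('top')
for d in(S,T):print([(c,s[4],s[:4]) for c,s in blobs(d,(30,120,60),(50,255,255),20)])
b=cv2.resize(T['pixels'][190:270,300:420],None,fx=3,fy=3);a=cv2.resize(S['pixels'][160:330,330:470],None,fx=2.4,fy=2.4)
o=np.zeros((408,720,3),np.uint8);o[:408,:336]=a;o[:240,350:710]=b;cv2.imwrite('pics/c4.png',o)
E
```

```text
[ 0.4873649  -0.17289821  0.20251028]
[(array([407.5, 237.6]), np.int32(391), array([397, 227,  23,  22], dtype=int32))]
[]
```

View pics/c4.png

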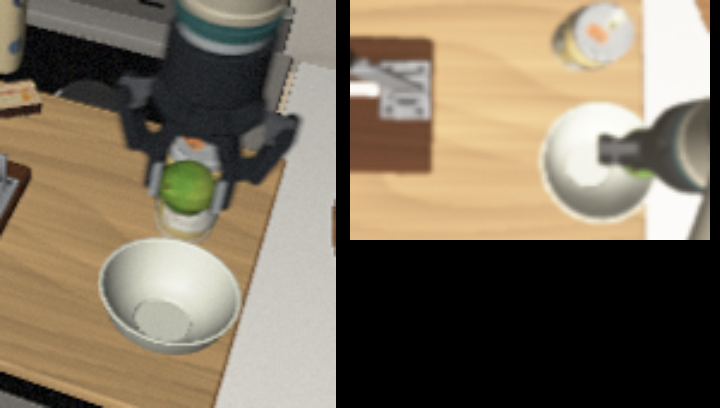

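The picture shows the lime held between the fingers (scene (407,238)), above and a little behind the bowl (rim centre about (401,283)).

```bash
python3 - <<'E'
from h import *
S=cam('scene')
print('bowl S',onz(S,400.8,282.9,.0935)); print('lime',onz(S,407.5,237.6,.213),onz(S,407.5,237.6,.223))
E
```

```text
bowl S [ 0.4802503  -0.17865525  0.0935    ]
lime [ 0.48832704 -0.17148342  0.213     ] [ 0.47795164 -0.17242817  0.223     ]
```

Emit:
{"op": "send_rows", "data": {"increments": [{"gripper": 0.3, "linear": [0, -0.004, -0.025], "delta_rot": [0, 0, 0]}, {"gripper": 0.3, "linear": [0, -0.004, -0.055], "delta_rot": [0, 0, 0]}, {"gripper": 0.3, "linear": [0, -0.004, -0.08], "delta_rot": [0, 0, 0]}, {"gripper": 0.3, "linear": [0, -0.004, -0.1], "delta_rot": [0, 0, 0]}, {"gripper": 0.3, "linear": [0, -0.004, -0.114], "delta_rot": [0, 0, 0]}, {"gripper": 0.3, "linear": [0, -0.004, -0.12], "delta_rot": [0, 0, 0]}, {"gripper": 0.3, "linear": [0, -0.004, -0.12], "delta_rot": [0, 0, 0]}]}}

```text
clock: 5.75
position: [0.4849, -0.1736, 0.0821]
ee_rot: [-0.001, 0.001, 1.0, 0.001]
contact_force: [0.0, -0.3, -0.2]
width: 0.041
gripper_force: 30.6
```

Emit:
{"op": "send_rows", "data": {"increments": [{"gripper": -0.2, "linear": [0, 0, 0], "delta_rot": [0, 0, 0]}, {"gripper": -0.2, "linear": [0, 0, 0], "delta_rot": [0, 0, 0]}, {"gripper": -0.2, "linear": [0, 0, 0], "delta_rot": [0, 0, 0]}, {"gripper": -0.2, "linear": [0, 0, 0.02], "delta_rot": [0, 0, 0]}, {"gripper": -0.2, "linear": [0, 0, 0.05], "delta_rot": [0, 0, 0]}, {"gripper": -0.2, "linear": [0, 0, 0.09], "delta_rot": [0, 0, 0]}, {"gripper": 0.5, "linear": [-0.02, 0, 0.14], "delta_rot": [0, 0, 0]}, {"gripper": 1, "linear": [-0.04, 0, 0.19], "delta_rot": [0, 0, 0]}]}}

```text
clock: 6.55
position: [0.4484, -0.1747, 0.2671]
ee_rot: [0.0, 0.001, 1.0, 0.0]
contact_force: [1.2, -0.8, 0.3]
width: 0.0231
gripper_force: 0.0
```

```bash
python3 - <<'E'
from h import *
S=cam('scene')
for c,s in blobs(S,(30,120,60),(50,255,255),20):print(c,s[4],s[:4],onz(S,*c,.078))
E
```

```text
[395.6 282. ] 330 [386 272  21  21] [ 0.49193986 -0.16715372  0.078     ]
```

Emit:
{"op": "send_rows", "data": {"increments": [{"gripper": 1, "linear": [0.01, 0.02, 0.02], "delta_rot": [0.05, 0, 0]}, {"gripper": 1, "linear": [0.03, 0.05, 0.04], "delta_rot": [0.12, 0, 0]}, {"gripper": 1, "linear": [0.05, 0.08, 0.06], "delta_rot": [0.2, 0, 0]}, {"gripper": 1, "linear": [0.07, 0.115, 0.06], "delta_rot": [0.28, 0, 0]}, {"gripper": 1, "linear": [0.09, 0.15, 0.06], "delta_rot": [0.36, 0, 0]}, {"gripper": 1, "linear": [0.105, 0.18, 0.06], "delta_rot": [0.44, 0, 0]}, {"gripper": 1, "linear": [0.111, 0.205, 0.06], "delta_rot": [0.5, 0, 0]}, {"gripper": 1, "linear": [0.111, 0.222, 0.06], "delta_rot": [0.5, 0, 0]}]}}

```text
clock: 7.4
position: [0.5604, 0.0472, 0.3237]
ee_rot: [-0.001, 0.002, 0.969, 0.248]
contact_force: [-0.1, 0.3, 0.3]
width: 0.0003
gripper_force: 0.0
```

```bash
cat > arc.py <<'E'
from h import *
s=get_state();print(s['position'],s['contact_force'],s['qpos'].round(2))
def tgt(th,ex=0.0):
    c,s=np.cos(th),np.sin(th);t=min(th,.5)
    p=np.array([.0147+.263*c-.014*s,.0835+.263*s+.014*c])
    if th>.5:p-=.0145*np.array([np.cos(t),np.sin(t)])
    return p,t
for th in np.arange(1.3,-.01,-.1):print(round(th,2),*[x.round(3) for x in np.atleast_1d(tgt(th)[0])],round(tgt(th)[1],2))
S=cam('scene');cv2.imwrite('pics/c5.png',cv2.resize(S['pixels'][60:290,150:430],None,fx=2,fy=2))
E
python3 arc.py
```

```text
[0.56039772 0.04717333 0.32368237] [-0.12311464  0.33776388  0.3245696 ] [-0.34  0.25  1.42  0.47  1.64 -1.92]
1.3 0.059 0.334 0.5
1.2 0.084 0.327 0.5
1.1 0.109 0.317 0.5
1.0 0.132 0.305 0.5
0.9 0.154 0.291 0.5
0.8 0.175 0.275 0.5
0.7 0.194 0.257 0.5
0.6 0.211 0.237 0.5
0.5 0.239 0.222 0.5
0.4 0.251 0.199 0.4
0.3 0.262 0.175 0.3
0.2 0.27 0.149 0.2
0.1 0.275 0.124 0.1
-0.0 0.278 0.097 -0.0
```

View pics/c5.png

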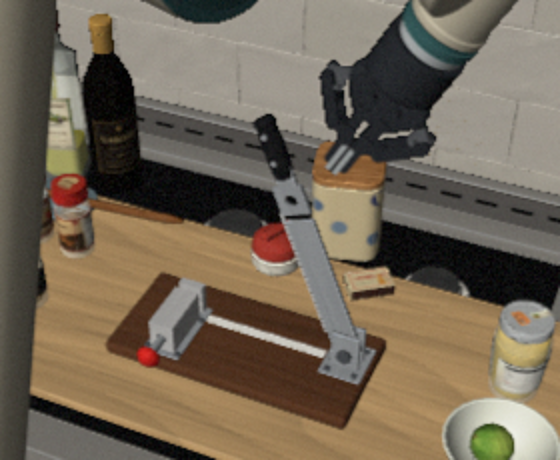

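The picture shows the closed fingers (tip (340,165)) behind the back of the handle ((275,150)), clear of it. The lime lies in the bowl at (492,442). I now push the handle round its arc.

Emit:
{"op": "send_rows", "data": {"increments": [{"gripper": 1, "linear": [-0.003, 0.012, 0.003], "delta_rot": [0, 0, 0]}, {"gripper": 1, "linear": [-0.003, 0.025, 0.003], "delta_rot": [0, 0, 0]}, {"gripper": 1, "linear": [-0.003, 0.037, 0.003], "delta_rot": [0, 0, 0]}, {"gripper": 1, "linear": [-0.003, 0.05, -0.002], "delta_rot": [0, 0, 0]}, {"gripper": 1, "linear": [-0.003, 0.062, -0.007], "delta_rot": [0, 0, 0]}, {"gripper": 1, "linear": [-0.003, 0.074, -0.013], "delta_rot": [0, 0, 0]}, {"gripper": 1, "linear": [-0.003, 0.085, -0.019], "delta_rot": [0, 0, 0]}, {"gripper": 1, "linear": [-0.003, 0.096, -0.026], "delta_rot": [0, 0, 0]}]}}

```text
clock: 8.25
position: [0.5568, 0.1441, 0.2986]
ee_rot: [-0.0, 0.001, 0.969, 0.247]
contact_force: [0.3, -0.5, 2.5]
width: -0.0
gripper_force: 0.7
```

Emit:
{"op": "send_rows", "data": {"increments": [{"gripper": 1, "linear": [0, 0.01, -0.008], "delta_rot": [0, 0, 0]}, {"gripper": 1, "linear": [0, 0.021, -0.016], "delta_rot": [0, 0, 0]}, {"gripper": 1, "linear": [0, 0.031, -0.024], "delta_rot": [0, 0, 0]}, {"gripper": 1, "linear": [0, 0.041, -0.033], "delta_rot": [0, 0, 0]}, {"gripper": 1, "linear": [0, 0.05, -0.042], "delta_rot": [0, 0, 0]}, {"gripper": 1, "linear": [0, 0.059, -0.052], "delta_rot": [0, 0, 0]}, {"gripper": 1, "linear": [0, 0.067, -0.062], "delta_rot": [0, 0, 0]}, {"gripper": 1, "linear": [0, 0.075, -0.072], "delta_rot": [0, 0, 0]}]}}

```text
clock: 9.05
position: [0.5568, 0.2187, 0.2262]
ee_rot: [-0.0, 0.001, 0.969, 0.247]
contact_force: [0.1, -1.5, 0.5]
width: -0.0001
gripper_force: 0.5
```

```bash
python3 - <<'E'
from h import *
s=get_state();print(s['position'],s['contact_force'])
S=cam('scene');cv2.imwrite('pics/c6.png',cv2.resize(S['pixels'][60:290,150:430],None,fx=2,fy=2))
E
```

```text
[0.55679362 0.21866929 0.22616318] [ 0.05746425 -1.48496503  0.54476816]
```

View pics/c6.png

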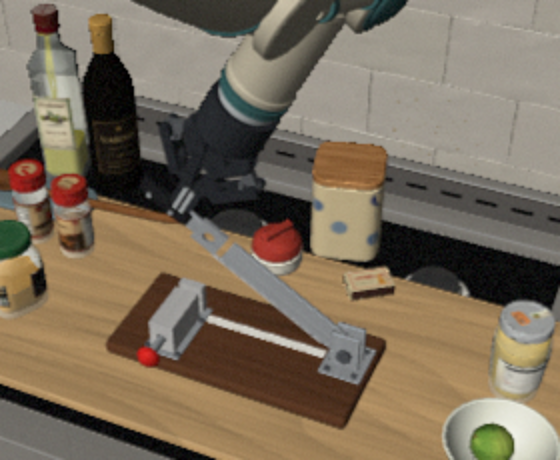

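The blade is down to about 0.6 rad, with the fingers on the base of the handle at (185,210). I continue.

Emit:
{"op": "send_rows", "data": {"increments": [{"gripper": 1, "linear": [0, 0.01, -0.007], "delta_rot": [0, 0, 0]}, {"gripper": 1, "linear": [0, 0.02, -0.013], "delta_rot": [-0.04, 0, 0]}, {"gripper": 1, "linear": [0, 0.027, -0.021], "delta_rot": [-0.08, 0, 0]}, {"gripper": 1, "linear": [0, 0.032, -0.03], "delta_rot": [-0.13, 0, 0]}, {"gripper": 1, "linear": [0, 0.038, -0.04], "delta_rot": [-0.18, 0, 0]}, {"gripper": 1, "linear": [0, 0.043, -0.052], "delta_rot": [-0.23, 0, 0]}, {"gripper": 1, "linear": [0, 0.047, -0.064], "delta_rot": [-0.28, 0, 0]}, {"gripper": 1, "linear": [0, 0.051, -0.077], "delta_rot": [-0.33, 0, 0]}]}}

```text
clock: 9.9
position: [0.5572, 0.2697, 0.15]
ee_rot: [0.001, 0.001, 0.996, 0.084]
contact_force: [1.0, -0.4, 0.9]
width: 0.0001
gripper_force: 0.3
```

Emit:
{"op": "send_rows", "data": {"increments": [{"gripper": 1, "linear": [0, 0.002, -0.009], "delta_rot": [-0.03, 0, 0]}, {"gripper": 1, "linear": [0, 0.004, -0.018], "delta_rot": [-0.07, 0, 0]}, {"gripper": 1, "linear": [0, 0.005, -0.026], "delta_rot": [-0.1, 0, 0]}, {"gripper": 1, "linear": [0, 0.006, -0.034], "delta_rot": [-0.13, 0, 0]}, {"gripper": 1, "linear": [0, 0.007, -0.04], "delta_rot": [-0.16, 0, 0]}, {"gripper": 1, "linear": [0, 0.007, -0.045], "delta_rot": [-0.17, 0, 0]}, {"gripper": 1, "linear": [0, 0.007, -0.049], "delta_rot": [-0.17, 0, 0]}]}}

```text
clock: 10.6
position: [0.5567, 0.2769, 0.1006]
ee_rot: [-0.0, 0.0, 1.0, 0.0]
contact_force: [-0.9, 0.1, 0.3]
width: 0.0001
gripper_force: 0.3
```

Emit:
{"op": "send_rows", "data": {"increments": [{"gripper": 1, "linear": [0, 0, -0.002], "delta_rot": [0, 0, 0]}, {"gripper": 1, "linear": [0, 0, -0.003], "delta_rot": [0, 0, 0]}, {"gripper": 1, "linear": [0, 0, -0.004], "delta_rot": [0, 0, 0]}, {"gripper": 1, "linear": [0, 0, -0.005], "delta_rot": [0, 0, 0]}, {"gripper": 1, "linear": [0, 0, -0.006], "delta_rot": [0, 0, 0]}]}}

```text
clock: 11.1
position: [0.5569, 0.2759, 0.097]
ee_rot: [0.0, 0.001, 1.0, 0.0]
contact_force: [-3.7, -0.3, 13.8]
width: -0.0
gripper_force: 6.7
```

```bash
python3 - <<'E'
from h import *
s=get_state();print(s['position'],s['contact_force'])
S=cam('scene');T=cam('top')
a=cv2.resize(S['pixels'][130:270,190:350],None,fx=2.5,fy=2.5,interpolation=cv2.INTER_CUBIC);b=cv2.resize(T['pixels'][170:260,215:345],None,fx=3,fy=3)
o=np.zeros((350,795,3),np.uint8);o[:,:400]=a;o[:270,402:792]=b
cv2.imwrite('pics/c7.png',o)
E
```

```text
[0.55692869 0.27590767 0.09704824] [-3.66955175 -0.31674349 13.84436575]
```

View pics/c7.png

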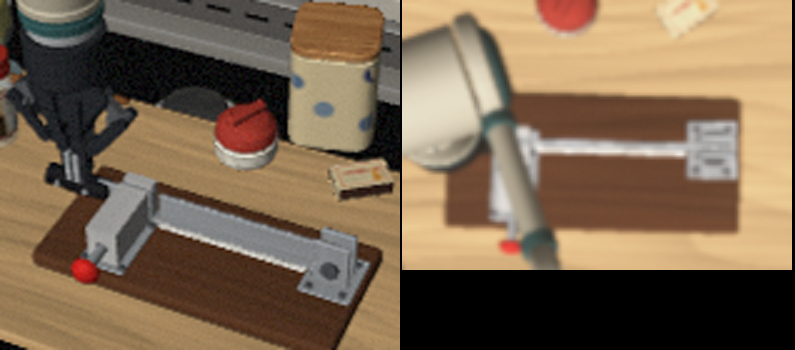

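The picture shows the blade lying in its guide slot from (140,200) to (310,255) in the scene crop, and the 14 N reaction says it is on its stop. Next the pin.

Emit:
{"op": "send_rows", "data": {"increments": [{"gripper": 1, "linear": [0, 0, 0.03], "delta_rot": [0, 0, 0]}, {"gripper": 1, "linear": [0, 0, 0.07], "delta_rot": [0, 0, 0]}, {"gripper": 1, "linear": [-0.02, -0.01, 0.1], "delta_rot": [0, 0, 0]}, {"gripper": 1, "linear": [-0.055, -0.025, 0.1], "delta_rot": [0, 0, 0]}, {"gripper": 1, "linear": [-0.095, -0.045, 0.1], "delta_rot": [0, 0, 0]}, {"gripper": 1, "linear": [-0.132, -0.06, 0.09], "delta_rot": [0, 0, 0]}, {"gripper": 1, "linear": [-0.136, -0.06, 0.06], "delta_rot": [0, 0, 0]}, {"gripper": 1, "linear": [-0.136, -0.06, 0.04], "delta_rot": [0, 0, 0]}]}}

```text
clock: 12.0
position: [0.4188, 0.2152, 0.1348]
ee_rot: [0.0, 0.001, 1.0, 0.0]
contact_force: [-0.3, -1.1, 1.1]
width: -0.0002
gripper_force: 0.0
```

```bash
python3 - <<'E'
from h import *
s=get_state();print(s['position'],s['contact_force'])
S=cam('scene');T=cam('top')
for d in(S,T):print([(c,s[4]) for c,s in blobs(d,(170,130,60),(180,255,255),6)+blobs(d,(0,150,60),(6,255,255),6)])
print(proj(S,(.45,.2165,.0835)),proj(T,(.459,.2165,.0835)))
a=cv2.resize(S['pixels'][130:270,160:320],None,fx=2.5,fy=2.5,interpolation=cv2.INTER_CUBIC);b=cv2.resize(T['pixels'][170:270,215:345],None,fx=3,fy=3)
o=np.zeros((350,795,3),np.uint8);o[:,:400]=a;o[:300,402:792]=b
cv2.imwrite('pics/c8.png',o)
E
```

```text
[0.41884911 0.21522836 0.13481355] [-0.26891064 -1.06686356  1.10312052]
[(array([162.5, 148.2]), np.int32(193)), (array([179.5, 156. ]), np.int32(89)), (array([288. , 180.6]), np.int32(378)), (array([223.2, 237.9]), np.int32(89))]
[(array([269.5, 169.9]), np.int32(284)), (array([160.6, 188.8]), np.int32(121)), (array([183. , 190.7]), np.int32(110)), (array([495.8, 256.4]), np.int32(27)), (array([503.7, 258.5]), np.int32(6)), (array([498., 269.]), np.int32(42))]
[221.65651138 240.30651158] [251.79275409 251.55869479]
```

View pics/c8.png

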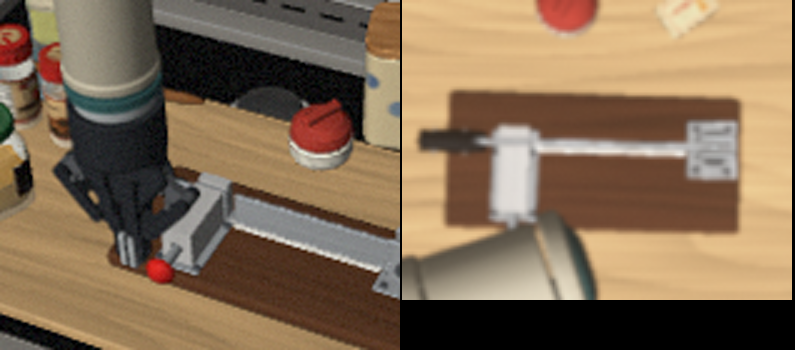

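The picture shows the blade down along its slot, and the closed fingertips (scene crop (128,265)) above and in front of the pin head (158,270). Now down in front of the head.

Emit:
{"op": "send_rows", "data": {"increments": [{"gripper": 1, "linear": [0, 0.0015, -0.02], "delta_rot": [0, 0, 0]}, {"gripper": 1, "linear": [0, 0.0015, -0.04], "delta_rot": [0, 0, 0]}, {"gripper": 1, "linear": [0, 0.0015, -0.055], "delta_rot": [0, 0, 0]}, {"gripper": 1, "linear": [0, 0.0015, -0.061], "delta_rot": [0, 0, 0]}, {"gripper": 1, "linear": [0.005, 0.0015, -0.061], "delta_rot": [0, 0, 0]}, {"gripper": 1, "linear": [0.01, 0.0015, -0.061], "delta_rot": [0, 0, 0]}, {"gripper": 1, "linear": [0.015, 0.0015, -0.061], "delta_rot": [0, 0, 0]}, {"gripper": 1, "linear": [0.02, 0.0015, -0.061], "delta_rot": [0, 0, 0]}]}}

```text
clock: 12.9
position: [0.4421, 0.2178, 0.075]
ee_rot: [0.001, 0.001, 1.0, 0.0]
contact_force: [-0.1, 0.6, -0.6]
width: 0.0003
gripper_force: 0.1
```

Emit:
{"op": "send_rows", "data": {"increments": [{"gripper": 1, "linear": [0.003, 0, 0], "delta_rot": [0, 0, 0]}, {"gripper": 1, "linear": [0.006, 0, 0], "delta_rot": [0, 0, 0]}, {"gripper": 1, "linear": [0.009, 0, 0], "delta_rot": [0, 0, 0]}, {"gripper": 1, "linear": [0.012, 0, 0], "delta_rot": [0, 0, 0]}, {"gripper": 1, "linear": [0.015, 0, 0], "delta_rot": [0, 0, 0]}, {"gripper": 1, "linear": [0.017, 0, 0], "delta_rot": [0, 0, 0]}]}}

```text
clock: 13.5
position: [0.4582, 0.2177, 0.0742]
ee_rot: [0.0, 0.001, 1.0, 0.0]
contact_force: [0.3, -0.0, -0.2]
width: 0.0
gripper_force: 0.2
```

Emit:
{"op": "send_rows", "data": {"increments": [{"gripper": 1, "linear": [0.001, 0, 0], "delta_rot": [0, 0, 0]}, {"gripper": 1, "linear": [0.003, 0, 0], "delta_rot": [0, 0, 0]}, {"gripper": 1, "linear": [0.005, 0, 0], "delta_rot": [0, 0, 0]}, {"gripper": 1, "linear": [0.006, 0, 0], "delta_rot": [0, 0, 0]}]}}

```text
clock: 13.9
position: [0.4641, 0.2177, 0.0742]
ee_rot: [0.0, 0.001, 1.0, 0.0]
contact_force: [-0.8, 0.5, 1.0]
width: 0.0002
gripper_force: 0.2
```

```bash
python3 - <<'E'
from h import *
s=get_state();print(s['position'],s['contact_force'])
S=cam('scene')
for c,s in blobs(S,(172,150,80),(180,255,255),6)+blobs(S,(0,190,100),(5,255,255),6):print(c,s[4])
for x in (.457,.467,.477):print(x,proj(S,(x,.2165,.0835)))
E
```

```text
[0.46411418 0.21765227 0.07418916] [-0.75388162  0.50086896  1.02834431]
[161.2 148.1] 139
[183.2 155.5] 142
[287.4 173.3] 17
[293.4 176.7] 9
[295.4 180.1] 7
[293.6 187. ] 12
[286.5 188.9] 8
0.457 [223.15348323 238.24958514]
0.467 [225.27138605 235.33946341]
0.477 [227.36538986 232.46218031]
```

Emit:
{"op": "send_rows", "data": {"increments": [{"gripper": 1, "linear": [0.001, 0, 0], "delta_rot": [0, 0, 0]}, {"gripper": 1, "linear": [0.002, 0, 0], "delta_rot": [0, 0, 0]}, {"gripper": 1, "linear": [0.003, 0, 0], "delta_rot": [0, 0, 0]}, {"gripper": 1, "linear": [0.004, 0, 0], "delta_rot": [0, 0, 0]}]}}

```text
clock: 14.35
position: [0.4676, 0.2176, 0.0741]
ee_rot: [-0.0, 0.001, 1.0, 0.0]
contact_force: [-2.7, 0.5, 1.5]
width: -0.0
gripper_force: 1.0
```

Emit:
{"op": "send_rows", "data": {"increments": [{"gripper": 1, "linear": [0.001, 0, 0], "delta_rot": [0, 0, 0]}, {"gripper": 1, "linear": [0.002, 0, 0], "delta_rot": [0, 0, 0]}, {"gripper": 1, "linear": [0.003, 0, 0], "delta_rot": [0, 0, 0]}, {"gripper": 1, "linear": [0.004, 0, 0], "delta_rot": [0, 0, 0]}]}}

```text
clock: 14.75
position: [0.4677, 0.2176, 0.0738]
ee_rot: [-0.004, 0.001, 1.0, -0.0]
contact_force: [-9.5, 1.6, 7.4]
width: 0.0
gripper_force: 4.9
```

Emit:
{"op": "send_rows", "data": {"increments": [{"gripper": 1, "linear": [0.001, 0, 0], "delta_rot": [0, 0, 0]}, {"gripper": 1, "linear": [0.003, 0, 0], "delta_rot": [0, 0, 0]}, {"gripper": 1, "linear": [0.003, 0, 0], "delta_rot": [0, 0, 0]}]}}

```text
clock: 15.05
position: [0.4676, 0.2174, 0.0734]
ee_rot: [-0.007, 0.001, 1.0, -0.0]
contact_force: [-13.5, 3.1, 9.1]
width: 0.0
gripper_force: 6.9
```

Emit:
{"op": "send_rows", "data": {"increments": [{"gripper": 1, "linear": [-0.015, 0, 0], "delta_rot": [0, 0, 0]}, {"gripper": 1, "linear": [-0.04, 0, 0], "delta_rot": [0, 0, 0]}, {"gripper": 1, "linear": [-0.06, 0, 0.03], "delta_rot": [0, 0, 0]}, {"gripper": 1, "linear": [-0.09, 0.03, 0.07], "delta_rot": [0, 0, 0]}, {"gripper": 1, "linear": [-0.12, 0.07, 0.1], "delta_rot": [0, 0, 0]}, {"gripper": 1, "linear": [-0.14, 0.11, 0.13], "delta_rot": [0, 0, 0]}, {"gripper": 1, "linear": [-0.16, 0.15, 0.15], "delta_rot": [0, 0, 0]}, {"gripper": 1, "linear": [-0.17, 0.19, 0.16], "delta_rot": [0, 0, 0]}]}}

```text
clock: 15.85
position: [0.3076, 0.3995, 0.2335]
ee_rot: [0.002, 0.001, 1.0, 0.001]
contact_force: [1.0, -0.3, -0.2]
width: 0.0
gripper_force: 0.0
```

```bash
python3 - <<'E'
from h import *
s=get_state();print(s['position'],s['contact_force'])
S=cam('scene');T=cam('top')
for d in(S,T):print([(c,s[4]) for c,s in blobs(d,(172,130,60),(180,255,255),6)+blobs(d,(0,170,80),(5,255,255),6)])
print(proj(S,(.467,.2165,.0835)),proj(S,(.481,.2165,.0835)))
a=cv2.resize(S['pixels'][170:310,190:440],None,fx=2.,fy=2.,interpolation=cv2.INTER_CUBIC)
f=cv2.resize(S['pixels'][195:250,205:280],None,fx=3.6,fy=3.6,interpolation=cv2.INTER_CUBIC);b=cv2.resize(T['pixels'][190:270,215:415],None,fx=2.5,fy=2.5)
o=np.zeros((480,780,3),np.uint8);o[:280,:500]=a;o[:198,505:775]=f;o[280:480,:500]=b
cv2.imwrite('pics/c9.png',o)
E
```

```text
[0.30757552 0.39947831 0.23346585] [ 0.9732091  -0.31715307 -0.22794009]
[(array([171.3,  74.3]), np.int32(15)), (array([161.7, 148.2]), np.int32(167)), (array([183.7, 155.4]), np.int32(165)), (array([287.7, 180.6]), np.int32(356)), (array([229.2, 230. ]), np.int32(74))]
[(array([269.6, 170.1]), np.int32(232)), (array([160.8, 189. ]), np.int32(88)), (array([183.6, 190.8]), np.int32(80)), (array([251.5, 243. ]), np.int32(18))]
[225.27138605 235.33946341] [228.19639008 231.32033765]
```

View pics/c9.png

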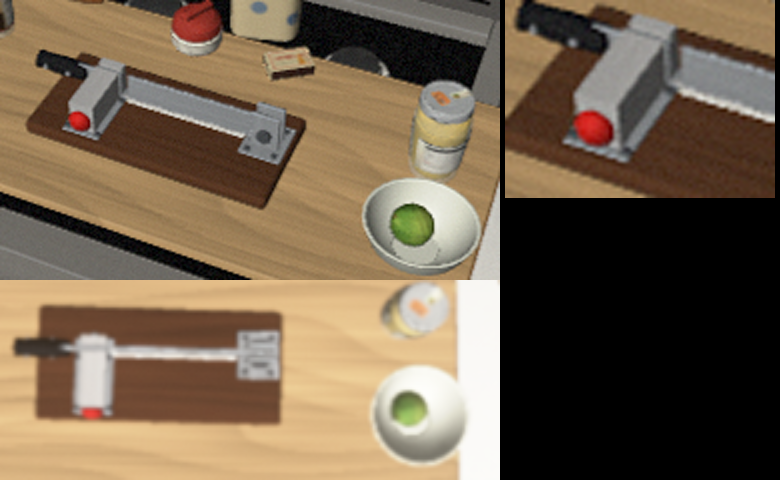

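The pin head now sits flush on the sleeve mouth (scene (229,230)), about 28 mm further in. The blade lies in its guide, and the lime is at rest in the bowl at about 15 mm from its centre. The arm is clear, so I hand in.

```bash
python3 -c "
from rig import sign_off
print(sign_off())"
```

```text
the job is handed in; nothing more can be done
None
```

The lime is in the bowl, the blade is fully down in its guide, the pin looks fully home in the last camera views, and the job was handed in at about 16 s of the 70 s; the sign-off gave no verdict.

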